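# Log a birdhouse front and open the clamping jig for the next one

## Task

A drilled birdhouse front has just left the clamping jig: log it by swinging the tally counter's lever all the way to its stop and letting it spring fully back, with the gripper off it. Then take the jig's spring-loaded jaw by its pull bar, draw it out towards you until its pointer is level with the upright ridge of the index block on the jig's edge, and keep it there for the next board: finish while still holding the bar at the mark. Leave the other things on the table where they lie.

Things in the scene. Friction and masses are not known exactly. Their poses are not given: they have to be found in the camera images.
- jig: clamping jig, fixed near the table's middle: plywood board 300 x 136 x 18 mm with a steel spring plate across it (top 63 mm above the table) and a wooden fence near its far end. Origin on the table, 170 mm from the board's robot-side end, midway across; x runs along the slide from pull bar to fence (away from the robot), y left, z up. Turned up to 0.3 rad
- jaw: moving part of the jig: steel carriage (36 x 84 mm, top 40 mm above the table) with pull bar and pointer, and a rod to the wooden jaw. Origin on the board's top under the pull bar; axes as the jig's. Slides to the jig's -x (to the robot) by 0 to 65 mm (hard stop); closed at jig x = -70 mm. Its spring pulls it shut: 5.4 N when closed, plus 1.2 N per 10 mm
- pull_bar (a point): middle of the jaw's pull bar: a round wooden bar 14 mm thick, 84 mm long, lying across the slide (jig's y) 92 mm above the table on two 10 mm posts (58 mm clear between them), 45 mm free height under it. The 63 mm high spring plate begins 29 mm beyond it: fingertips kept 66 mm or more above the table clear it. Moves with the jaw
- pointer (a point): tip of the jaw's pointer, a 5 mm wide dark steel fin on the carriage's left (+y) side, straight beside the pull bar (53 mm left of its middle), 48 mm above the table. Its place along the slide is read against the mark. Moves with the jaw
- mark: the mark: a steel index block (18 x 13 x 18 mm) fixed on the left edge of the jig's board, with an upright dark ridge, 5 mm wide along the slide, 12 mm tall, on the middle of its top. Origin under the ridge's middle on the board's top, 61 mm left of the slide's centre line; axes as the jig's. It stands 25 to 50 mm nearer the robot than the closed jaw's pointer, differing each time
- counter: tally counter, fixed to the table on the left or the right of the jig: a grey box 66 x 50 mm, 45 mm high, on a 100 x 80 x 4 mm steel foot plate, with the lever on top. Origin under its middle; x away from the robot when not turned; turned up to 0.4 rad
- lever_pivot (a point): a point on the vertical axis of the counter's lever, 72 mm above the table (level with lever_tip)
- lever_tip (a point): the lever's upright thumb post: a steel pin 12 mm in diameter, from 49 to 89 mm above the table, 60 mm from the pivot axis; the point is on its axis, 72 mm above the table. It sweeps over the counter's robot side with nothing in its way. The lever's flat arm lies 49 to 53 mm above the table
- lever (a joint): angle of the counter's lever, rad: 0 home, 0.9 at its stop. Grows anticlockwise seen from above: the thumb post goes from the counter's left (+y) robot-side corner to its right one. At home the arm points 0.45 rad left of the counter's -x (leftward seen from the robot). A spring returns it: about 1.5 N at the post at home, 3.8 N at the stop
- jar: bystander: a closed glass jar with a steel cap, 66 mm in diameter, 85 mm tall, on the side of the jig where the counter is not. Origin under its middle
- ring: bystander: walnut entrance ring, 60 mm outside, 32 mm inside, 12 mm thick, lying flat. Origin under its middle
- bracket_a: bystander: zinc corner bracket, an L of two 50 mm legs, 18 mm high as it lies, 4 mm thick, on the robot's side of the table at the right. Origin under the middle of the L's square
- bracket_b: bystander: a second, equal corner bracket, at the far left. Origin under the middle of the L's square
- bit: bystander: chrome spade bit, 145 mm long, 25 mm wide at the blade, lying along x at the far right. Origin under its middle
- drill: bystander: green enamel hand drill with wooden handles, about 295 x 130 mm, 45 mm high, lying at the right. Origin under its middle
- screwdriver: bystander: screwdriver with a wooden handle, 200 mm long, lying at the left. Origin under it
There are look-alikes about, which are no part of the job. What is shaped like the counter but green or purple is not meant.

How it is judged:
By the outcome, as a careful person would: the job done as asked, in the order asked, and still so for the second after the job is handed in, while the arm keeps its last pose, push and grip.
It also fails if it takes over 48 s, if anything falls off the work surface, if the arm or the gripper's body presses on something with over 40 N, if the wrist force passes 120 N, or if a joint passes its speed limit or range.

## Robot

A 6-joint arm with a two-finger parallel gripper is mounted at the origin on the work surface. World frame = base frame: x ahead of the robot, y to its left, z up, the work surface at z = 0. Lengths are in m, angles in rad, forces in N, time in s.
With the tool pointing down it reaches from about 0.35 to 0.85 m from the base axis. Payload 8.1 kg.
Tool frame: the origin (TCP) lies at the very end of the fingers, on their centre line; the grasp point (between the pads) lies 19 mm behind it (r.tcp_to_grasp is the distance from the TCP to the grasp point, in m); z points along the fingers, y is the line along which they close (so a half turn about z gives the same grasp; the last joint's range is limited). The gripper opens to 93 mm and grips with 3 to 60 N. Pads are 15 mm wide; open, the fingers measure 128 mm over their backs; the gripper's body (75 mm by 188 mm) begins 65 mm behind the grasp point.
Start: joints at [1.024, 0.13, 1.488, -0, 1.523, -0.085], TCP at [0.267, 0.537, 0.182] pointing down, gripper open.
Joint ranges: [-2.96, 2.96], [-0.89, 2.26], [0.02, 2.5], [-1.34, 4.48], [0, 2.73], [-2.66, 2.66]. Speed limits (rad/s): [2.39, 2.39, 2.79, 3.14, 3.14, 3.14].

## Interface

Orientations are given as a unit quaternion [w, x, y, z].
In Python, from station import telemetry, imaging, ticket, r gives the robot as it stands.
- The arm moves only by the shell command python3 -m crank 'ROWS' [FORCE]. ROWS is JSON, a list of rows, each a list of 7 numbers: the closure in counts, from 0 (fully open) to 255 (shut), then the shift along the world's x, y, z in cm, then the turn, a rotation vector about the world's x, y, z in rad. In form: [[jaw, tx, ty, tz, rx, ry, rz], ...]. A call has exactly 5 rows; each row shifts and turns the commanded pose from where the row before left it; what a row does not reach is not made up. A row lasts 1/12 s, in which the tool goes at most 41.7 mm and 7.16 degrees, less where a joint would pass 70% of its speed; a pose out of reach is approached as far as the arm can. A call is refused whole if a number of a shift passes 4.17 or a number of a turn 0.125, either way. A call with a gripper value outside its range is refused whole. The fingers move at their own pace and stop on an object; FORCE is the grip in N (left out, the last holds). Time passes only in rows, so rows that do not move let the fingers close, or fill a call up. It gives the time, the measured TCP pose, the force, the opening and the grip force at its end, in the units of the state.
- telemetry.get_state(): the state, without advancing time (a new reading comes with each control period).
- imaging.snapshot(name): name is "scene" or "top" or "wrist"; returns a dict with "color" (480x640x3 uint8, blue, green, red), "fovy" (degrees; the focal length in pixels is half the picture's height over the tangent of half this angle, whatever the lens; pixels are square), "cx", "cy" (the principal point, pixels), "k1" (the pictures are not rectified: a ray, as slopes to the right and down, at radius r is drawn at 1 + k1 r^2 times it, then the intrinsics apply), "cam_to_world" (4x4, takes a point from camera to world coordinates). Camera axes: x right, y up, looking along -z (the intrinsics and any distortion apply to the point x, -y, -z); pixel columns grow to the right and rows downward; lengths in m; the calibration is good to about 2 mm. A picture is of the moment at which its call begins. There is no depth.
- ticket.hand_in(): hands the job in; it is judged then, once.
The state is a dict: "time": time; "joints": joint angles; "qvel": joint speeds; "joint_torque": joint torques, N m; "ee_pos": TCP position; "tool_rot": TCP orientation; "wrist_force": force on the tool from outside, world axes, zero at the start; "torque": the same for the moment, N m; "width": opening from 0.0 (shut) to 1.0 (fully open); "gripper_force": force on a finger pad.
Only numpy, scipy, OpenCV 4.12 (cv2) and the standard library are available. Lean on these libraries where they do the work, as an engineer would, in place of code of your own. Each camera call takes 0.05 s, during which the arm holds its last target. There are 200 camera calls.

## Working session

There is one attempt and no reset: what is moved stays moved. The work goes in short steps, Python scripts to look and compute and a shell command to move; the robot and the scene stay as the last step left them, time stands still between calls to the robot, and variables do not carry over. Pictures are saved under pics/ and viewed, at most 10 in all, crops included, and the job is handed in when it is done.

```bash
mkdir -p pics; ls
cat > h.py <<'E'
import numpy as np, cv2
from station import telemetry, imaging, ticket, r
def snap(n):
    s=imaging.snapshot(n); return s
def ray(s,u,v):
    f=240/np.tan(np.radians(s["fovy"])/2)
    K=np.array([[f,0,s["cx"]],[0,f,s["cy"]],[0,0,1]])
    p=cv2.undistortPoints(np.array([[[u,v]]],float),K,np.array([s["k1"],0,0,0,0.]),).ravel()
    M=np.array(s["cam_to_world"]); d=M[:3,:3]@np.array([p[0],-p[1],-1]); return M[:3,3],d
def onz(s,u,v,z):
    o,d=ray(s,u,v); return o+d*(z-o[2])/d[2]
def tri(a,b):
    (o1,d1),(o2,d2)=ray(*a),ray(*b)
    t=np.linalg.lstsq(np.c_[d1,-d2],o2-o1,rcond=None)[0]
    p,q=o1+t[0]*d1,o2+t[1]*d2; return (p+q)/2,np.linalg.norm(p-q)
def load(n):
    return np.load(n,allow_pickle=True).item()
E
python3 - <<'E'
from h import *
for n in("scene","top"):
    s=snap(n); np.save(n+"0.npy",s); cv2.imwrite(f"pics/{n}0.png",s["color"]); print(n,s["fovy"],s["k1"],np.round(s["cam_to_world"],3).tolist())
print(telemetry.get_state())
E
```

```text
pics
scene 44.876889592841906 -0.027223053340448125 [[-0.822, -0.413, 0.394, 1.193], [0.57, -0.573, 0.589, 0.951], [-0.018, 0.708, 0.706, 1.247], [0.0, 0.0, 0.0, 1.0]]
top 44.70133563079832 0.04168669755930447 [[0.001, 0.998, -0.064, 0.472], [-1.0, 0.001, 0.001, -0.01], [0.002, 0.064, 0.998, 1.421], [0.0, 0.0, 0.0, 1.0]]
{'time': 0.1, 'joints': array([ 1.02360722e+00,  1.31068071e-01,  1.48918374e+00, -3.70077775e-06,
        1.52299707e+00, -8.53970217e-02]), 'qvel': array([ 1.23942154e-04, -6.52898753e-05, -2.18313827e-03, -5.79153313e-04,
       -1.89937793e-04,  7.20038132e-05]), 'joint_torque': array([ 9.23715634e-04, -5.61343074e+01, -4.93097484e+01,  7.70127238e-02,
        2.91457964e-02, -4.58720183e-05]), 'ee_pos': array([0.26700972, 0.5366677 , 0.18109555]), 'tool_rot': array([-2.55824992e-04,  2.28849715e-01,  9.73461413e-01, -7.87611027e-04]), 'wrist_force': array([0.52749851, 0.44223218, 0.82554743]), 'torque': array([-0.06096669,  0.02056145,  0.01333168]), 'gripper_force': 0.0, 'width': 1.0008263690155612}
```

View pics/top0.png

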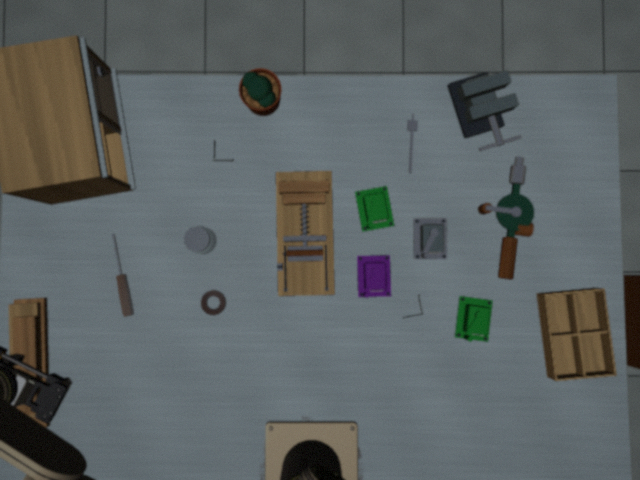

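View pics/scene0.png

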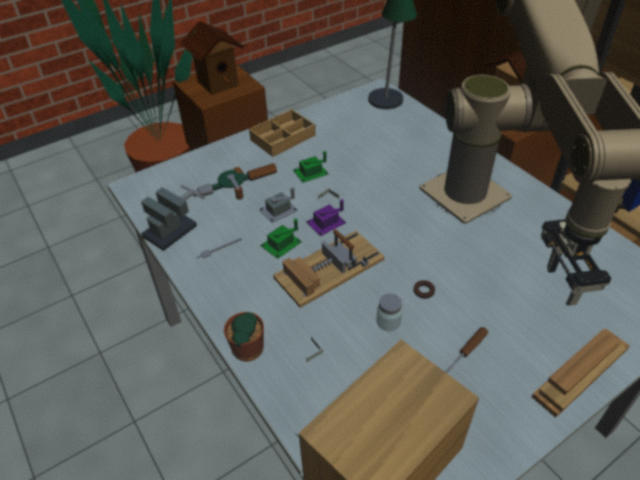

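The top view shows the jig at about (305,235), with its pull bar at (304,252). The grey counter is at (430,238), between green and purple look-alikes. In the scene view the counter is at (278,207) and the jig at (330,265). I'll enlarge both.

Run:
```python
from h import *
a=load("top0.npy")["color"][165:300,262:462]; b=load("scene0.npy")["color"][170:310,250:390]
a=cv2.resize(a,(800,540),interpolation=cv2.INTER_CUBIC);b=cv2.resize(b,(600,600),interpolation=cv2.INTER_CUBIC)
cv2.imwrite("pics/a.png",cv2.convertScaleAbs(a,alpha=1.6));cv2.imwrite("pics/b.png",cv2.convertScaleAbs(b,alpha=1.5))
t=load("top0.npy")
for n,u,v,z in [("counter",430,238,.0),("bar",304,252,.092),("fence",305,188,.05)]: print(n,onz(t,u,v,z))
```

```text
counter [ 0.54404981 -0.2886233   0.        ]
bar [0.50710757 0.01626289 0.092     ]
fence [0.65949642 0.01510902 0.05      ]
```

View pics/a.png

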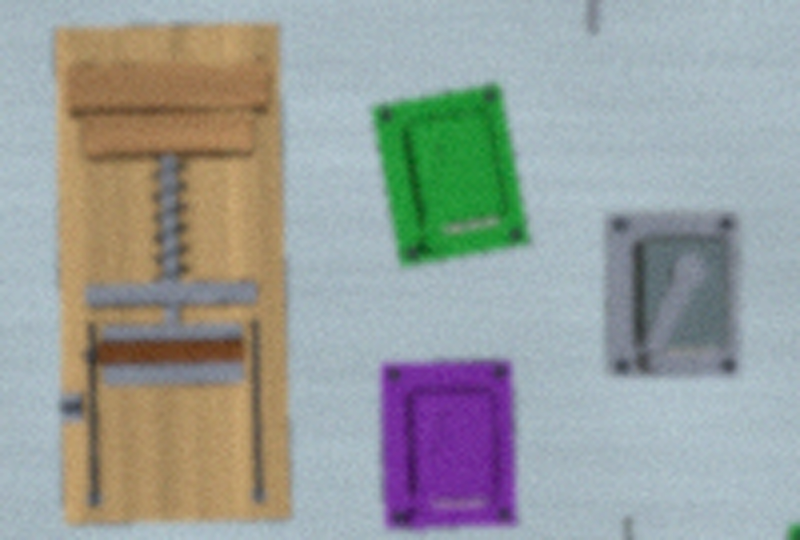

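View pics/b.png

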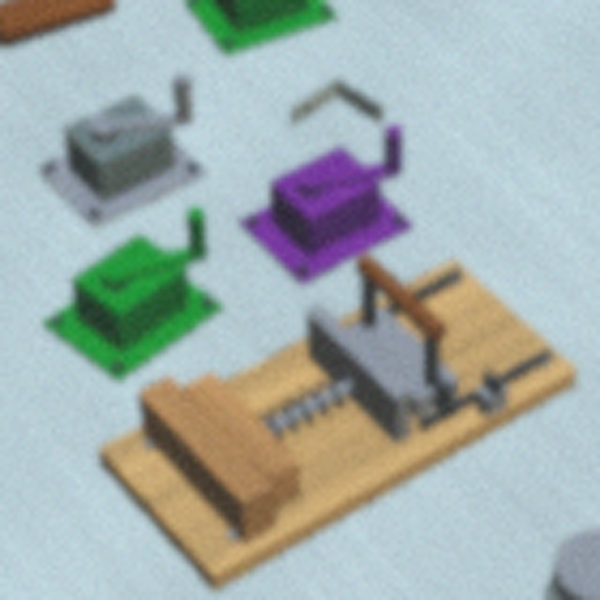

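The crops show the counter's bolt heads at (620,222), (728,222), (620,366) and (728,366), so it is barely turned. Its pivot is near (692,262) and the post near (643,362). The bar ends are at (97,350) and (243,352), the pointer at (92,355) and the ridge at (72,406).

Run:
```python
from h import *
t=load("top0.npy");s=load("scene0.npy")
T=lambda u,v:(t,262+u/4,165+v/4); S=lambda u,v:(s,250+u*.2333,170+v*.2333)
for n,a,b in [("post top",(641,364),(183,80)),("pivot",(690,262),(103,131)),("barL",(98,350),(438,328)),("barR",(243,352),(365,264)),("mark",(72,406),(490,378)),("ptr",(92,355),(443,378))]:
    p,e=tri(T(*a),S(*b)); print(n,p.round(4),round(e,4))
print("bolts",[onz(*T(*p),.004)[:2].round(4) for p in[(620,222),(728,222),(620,366),(728,366)]])
print("corners",[onz(*T(*p),.018)[:2].round(4) for p in[(55,28),(277,25),(67,522),(292,517)]])
for n,p,z in[("post",(643,364),.089),("barL",(98,350),.092),("barR",(243,352),.092),("mark",(72,406),.048),("ptr",(92,355),.048)]: print(n,onz(*T(*p),z).round(4))
```

```text
post top [ 0.5    -0.2538  0.0919] 0.004
pivot [ 0.5567 -0.2879  0.0489] 0.0063
barL [0.5052 0.0563 0.0964] 0.0015
barR [ 0.5044 -0.026   0.0888] 0.0014
mark [0.4739 0.0738 0.0449] 0.0008
ptr [0.5037 0.0617 0.053 ] 0.0006
bolts [array([ 0.5864, -0.2568]), array([ 0.5865, -0.3223]), array([ 0.4989, -0.2559]), array([ 0.499 , -0.3211])]
corners [array([0.7028, 0.0866]), array([ 0.7048, -0.0478]), array([0.4051, 0.0778]), array([ 0.4082, -0.0566])]
post [ 0.4985 -0.2542  0.089 ]
barL [0.5059 0.0561 0.092 ]
barR [ 0.5049 -0.0264  0.092 ]
mark [0.4742 0.0734 0.048 ]
ptr [0.5041 0.0618 0.048 ]
```

```bash
python3 -m crank '[[255,1.1,-3.7,0.3,0,0,-0.12],[255,1.1,-3.7,0.3,0,0,-0.12],[255,1.1,-3.7,0.3,0,0,-0.12],[255,1.1,-3.7,0.3,0,0,-0.12],[255,1.1,-3.7,0.3,0,0,-0.12]]' 20; python3 -m crank '[[255,1.1,-3.7,0,0,0,-0.12],[255,1.1,-3.7,0,0,0,-0.12],[255,1.1,-3.7,0,0,0,-0.12],[255,1.1,-3.7,0,0,0,-0.12],[255,1.1,-3.7,0,0,0,0]]'
```

```text
time: 0.52
ee_pos: [0.3221, 0.3504, 0.1965]
tool_rot: [-0.0, 0.509, 0.861, -0.0]
wrist_force: [1.1, -0.3, 0.7]
width: 0.689
gripper_force: 0.0
time: 0.93
ee_pos: [0.3771, 0.1654, 0.1968]
tool_rot: [-0.0, 0.7, 0.715, -0.0]
wrist_force: [0.7, -0.3, 0.6]
width: 0.333
gripper_force: 0.0
```

```bash
python3 -m crank '[[255,1.1,-3.7,0,0,0,0],[255,1.1,-3.7,0,0,0,0],[255,1.1,-3.7,0,0,0,0],[255,1.1,-3.7,0,0,0,0],[255,1,-3.7,0,0,0,0]]'; python3 -m crank '[[255,0.9,-3.7,0,0,0,0],[255,0,-3.7,0,0,0,0],[255,0,-3.7,0,0,0,0],[255,0,-3.7,0,0,0,0],[255,0,0,0,0,0,0]]'
python3 - <<'E'
from h import *
s=snap("wrist"); np.save("w1.npy",s); cv2.imwrite("pics/w1.png",cv2.convertScaleAbs(s["color"],alpha=1.4)); print(s["fovy"],s["k1"],np.round(s["cam_to_world"],3).tolist()); print(telemetry.get_state())
E
```

```text
time: 1.35
ee_pos: [0.4313, -0.0198, 0.1969]
tool_rot: [0.0, 0.697, 0.717, 0.0]
wrist_force: [0.6, 0.4, -0.4]
width: 0.005
gripper_force: 0.0
time: 1.77
ee_pos: [0.4393, -0.1715, 0.1964]
tool_rot: [0.0, 0.699, 0.716, -0.001]
wrist_force: [0.8, -0.7, 0.2]
width: 0.004
gripper_force: 0.0
61.95297473398265 -0.08308408899099756 [[1.0, -0.024, -0.006, 0.438], [0.025, 0.955, 0.294, -0.088], [-0.002, -0.294, 0.956, 0.4], [0.0, 0.0, 0.0, 1.0]]
{'time': 1.8167, 'joints': array([-4.75046184e-01, -2.30447795e-01,  1.81105230e+00, -5.95831450e-04,
        1.56218753e+00, -4.99116810e-01]), 'qvel': array([ 0.06839261, -0.02449348,  0.01992009,  0.02401453,  0.01505532,
        0.04414649]), 'joint_torque': array([ -2.12255917, -37.05487132, -50.09920835,  -0.4744265 ,
        -0.25206934,  -0.82036318]), 'ee_pos': array([ 0.43945313, -0.16872636,  0.19636113]), 'tool_rot': array([-4.85646176e-04,  6.98543404e-01,  7.15567372e-01, -4.61001388e-04]), 'wrist_force': array([ 0.9292126 ,  0.04760316, -0.21485011]), 'torque': array([-0.03378597,  0.14654257, -0.08094462]), 'gripper_force': 0.0, 'width': 0.007974017568991413}
```

View pics/w1.png

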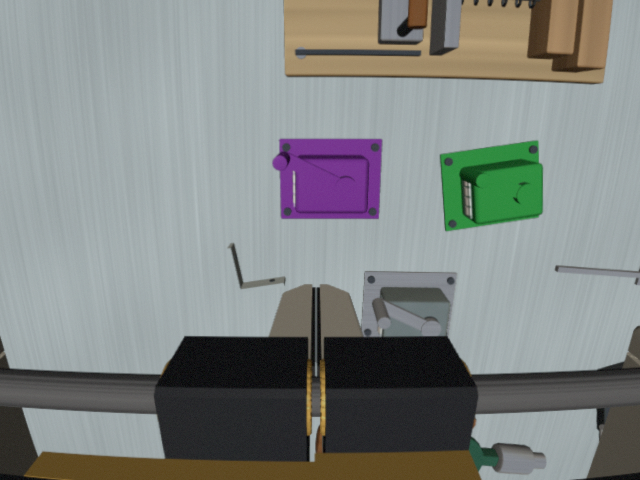

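The wrist view shows the grey counter at (410,305). The post's top is at about (379,303) with its foot near (384,325), and the pivot disc is at (431,325). The purple and green counters stay above it in the picture.

Run:
```python
from h import *
w=load("w1.npy");t=load("top0.npy")
print("post top",onz(w,379,303,.089),"foot",onz(w,384,325,.053),"pivot",onz(w,431,325,.053))
print("tri",tri((w,379,303),(t,262+643/4,165+363/4)))
print("bolts",[onz(w,*p,.004)[:2].round(4) for p in[(371,280),(448,279),(368,331)]])
```

```text
post top [ 0.49570485 -0.24130874  0.089     ] foot [ 0.5091301  -0.28277851  0.053     ] pivot [ 0.55570513 -0.28204041  0.053     ]
tri (array([ 0.50116529, -0.26021429,  0.05224275]), np.float64(0.00316455257661721))
bolts [array([ 0.5008, -0.2561]), array([ 0.5844, -0.2532]), array([ 0.5018, -0.3182])]
```

Run:
```python
from h import *
w=load("w1.npy");t=load("top0.npy")
print("post top",onz(w,384,322,.089),"foot",onz(w,379,303,.053),"pivot",onz(w,431,325,.053))
print("tri",tri((w,384,322),(t,262+643/4,165+363/4)))
c=w["color"][262:345,355:460]; cv2.imwrite("pics/w1c.png",cv2.convertScaleAbs(cv2.resize(c,None,fx=6,fy=6,interpolation=cv2.INTER_CUBIC),alpha=1.3))
```

```text
post top [ 0.50149945 -0.25961376  0.089     ] foot [ 0.50239647 -0.25904357  0.053     ] pivot [ 0.55570513 -0.28204041  0.053     ]
tri (array([ 0.49865252, -0.25166802,  0.10332443]), np.float64(0.00018818316409862664))
```

View pics/w1c.png

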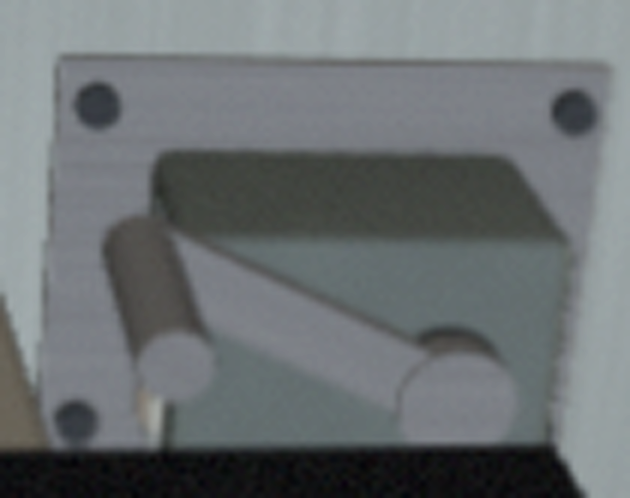

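The crop shows the post's top face at full-frame (384.5,323) and the pivot cap at about (431,329). That puts the post at (0.501,-0.259) and the pivot at about (0.556,-0.286), 60 mm apart as stated. I'll come down on the post's left with the fist shut.

```bash
python3 -m crank '[[255,2,-2,-1,0,0,0],[255,2,-1.5,-2,0,0,0],[255,1.5,-1,-3,0,0,0],[255,0,0,-3.5,0,0,0],[255,0,0,-3.5,0,0,0]]'; python3 -m crank '[[255,0,0,-0.2,0,0,0],[255,0,0,0,0,0,0],[255,0,-1,0,0,0,0],[255,0,-1,0,0,0,0],[255,0,-0.5,0,0,0,0]]'; python3 -m crank '[[255,0,-0.5,0,0,0,0],[255,0,-0.5,0,0,0,0],[255,0,-0.5,0,0,0,0],[255,0,-0.5,0,0,0,0],[255,0,-0.5,0,0,0,0]]'
```

```text
time: 2.23
ee_pos: [0.4963, -0.2103, 0.0659]
tool_rot: [0.0, 0.697, 0.717, 0.0]
wrist_force: [0.2, -0.4, -0.1]
width: 0.005
gripper_force: 0.0
time: 2.65
ee_pos: [0.4973, -0.2383, 0.0683]
tool_rot: [0.003, 0.697, 0.717, 0.0]
wrist_force: [-1.0, -0.7, 0.1]
width: 0.003
gripper_force: 0.0
time: 3.07
ee_pos: [0.4953, -0.2614, 0.0651]
tool_rot: [-0.0, 0.697, 0.717, 0.0]
wrist_force: [-0.4, -1.0, 0.6]
width: 0.008
gripper_force: 0.0
```

```bash
python3 -m crank '[[255,0,0,0,0,0,0],[255,0,0,0,0,0,0],[255,0,0,0,0,0,0],[255,0,0,0,0,0,0],[255,0,0,0,0,0,0]]'
python3 - <<'E'
from h import *
s=snap("wrist"); np.save("w2.npy",s); c=s["color"][240:345,250:460]; cv2.imwrite("pics/w2.png",cv2.convertScaleAbs(s["color"],alpha=1.4))
E
```

```text
time: 3.48
ee_pos: [0.4953, -0.2606, 0.065]
tool_rot: [-0.0, 0.697, 0.717, 0.0]
wrist_force: [-0.4, 0.6, -0.4]
width: 0.005
gripper_force: 0.0
```

View pics/w2.png

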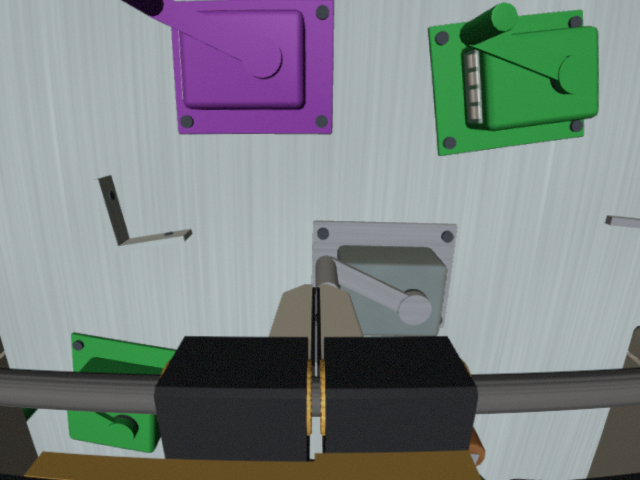

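The wrist view shows the post's foot at (325,260), with its upper end meeting the fingertips at (317,288). The pivot cap is at (414,307). I'll check where the lever stands.

Run:
```python
from h import *
w=load("w2.npy")
for n,u,v,z in[("foot",325,262,.053),("pivot",414,307,.06),("tipTCP",317,287,.065),("bolt",323,234,.004),("bolt2",447,237,.004)]: print(n,onz(w,u,v,z).round(4))
M=w["cam_to_world"];print(M[:3,3])
```

```text
foot [ 0.501 -0.258  0.053]
pivot [ 0.5534 -0.2818  0.06  ]
tipTCP [ 0.4967 -0.2684  0.065 ]
bolt [ 0.5006 -0.2557  0.004 ]
bolt2 [ 0.5872 -0.2553  0.004 ]
[ 0.49331586 -0.17774853  0.26846798]
```

The lever looks unmoved (0.43 rad) even though the reading says the fist has reached the post, and there is no contact force. I'll look from outside with the scene and top crops in one picture.

Run:
```python
from h import *
s=snap("scene"); np.save("s3.npy",s); t=snap("top"); np.save("t3.npy",t)
f=240/np.tan(np.radians(s["fovy"])/2)
M=np.linalg.inv(s["cam_to_world"]);
for p in([.4953,-.2606,.065],[.4953,-.2606,.165]):
    q=M@np.array(p+[1]); x,y=q[0]/-q[2],-q[1]/-q[2]; k=1+s["k1"]*(x*x+y*y); print(s["cx"]+f*k*x,s["cy"]+f*k*y)
a=cv2.resize(s["color"][150:235,235:335],None,fx=7,fy=7,interpolation=cv2.INTER_CUBIC)
cv2.imwrite("pics/s3.png",cv2.convertScaleAbs(a,alpha=1.6))
```

```text
293.8973306118904 193.6261172182335
292.08573866190625 168.29378377724694
```

View pics/s3.png

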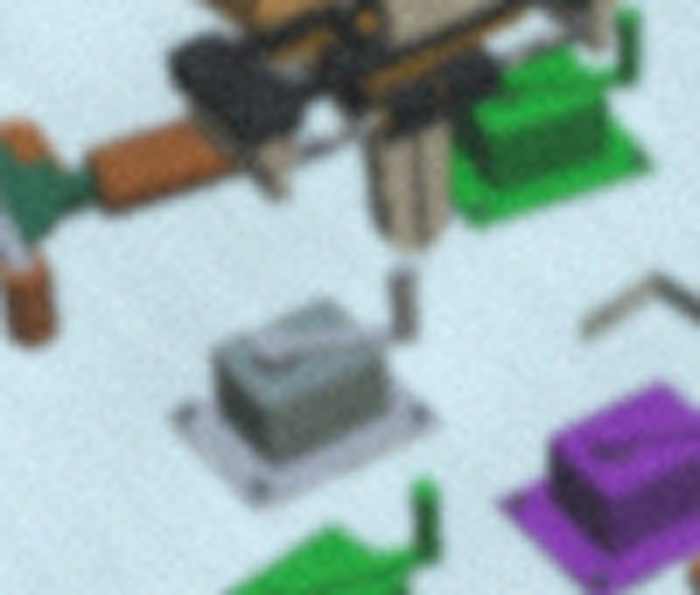

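The scene crop shows the fist's tip at crop (412,247), clearly above the post's top at (403,268). The reported TCP would project to (412,305), so the shut fingers seem to end higher than reported. I'll measure this, for the open fingers too.

Run:
```python
from h import *
w=load("w2.npy");s=load("s3.npy")
print("tip",tri((w,317,287),(s,235+412/7,150+246/7)))
s0=load("scene0.npy")
f=240/np.tan(np.radians(s0["fovy"])/2);M=np.linalg.inv(s0["cam_to_world"])
n=np.array([.445,.895,0])
for dz in(0,.034):
  for k in(-.0465,.0465):
    p=np.array([.267,.5367,.181+dz])+n*k; q=M@np.r_[p,1]; x,y=q[0]/-q[2],-q[1]/-q[2]; kk=1+s0["k1"]*(x*x+y*y); print(dz,k,s0["cx"]+f*kk*x,s0["cy"]+f*kk*y)
cv2.imwrite("pics/f0.png",cv2.convertScaleAbs(cv2.resize(s0["color"][200:320,520:630],None,fx=5,fy=5),alpha=1.6))
```

```text
tip (array([ 0.49697624, -0.25154649,  0.10557263]), np.float64(0.002911671578045188))
0 -0.0465 547.6363175246402 282.6593402313957
0 0.0465 564.2483653419125 312.92414228067287
0.034 -0.0465 551.2744356160488 273.22969198862137
0.034 0.0465 568.3781644568223 303.58756908510725
```

View pics/f0.png

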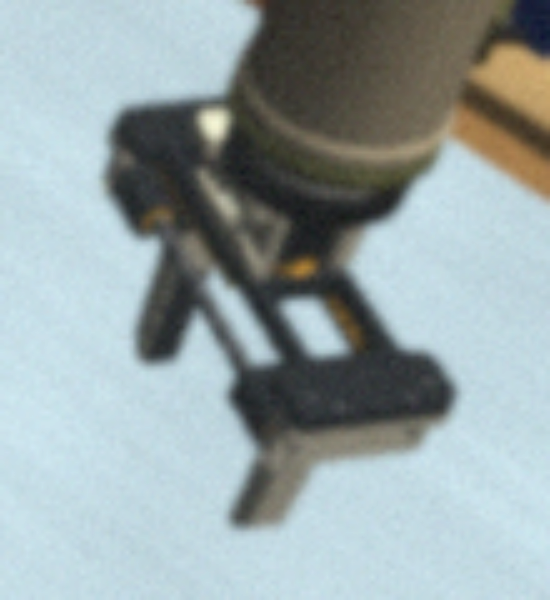

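The open fingertips at (550,271) and (570,304) match a tip 34 mm above the reported TCP. So true tip z is reported z plus about 0.035, in both states. I'll back off +y, lower 36 mm, then push.

```bash
python3 -m crank '[[255,0.3,1.5,0,0,0,0],[255,0,1.5,0,0,0,0],[255,0,0.5,0,0,0,0],[255,0,0,0,0,0,0],[255,0,0,-1.2,0,0,0]]'; python3 -m crank '[[255,0,0,-1.2,0,0,0],[255,0,0,-1.2,0,0,0],[255,0,0,0,0,0,0],[255,0,0,0,0,0,0],[255,0,0,0,0,0,0]]';  python3 -m crank '[[255,0,-1,0,0,0,0],[255,0,-1,0,0,0,0],[255,0,-1,0,0,0,0],[255,0,-1,0,0,0,0],[255,0,0,0,0,0,0]]'
```

```text
time: 4.05
ee_pos: [0.5002, -0.2266, 0.0553]
tool_rot: [0.002, 0.696, 0.718, 0.0]
wrist_force: [0.6, -0.3, 0.2]
width: 0.004
gripper_force: 0.0
time: 4.47
ee_pos: [0.498, -0.226, 0.0286]
tool_rot: [-0.0, 0.697, 0.717, -0.0]
wrist_force: [-0.0, 0.5, 0.8]
width: 0.006
gripper_force: 0.0
time: 4.88
ee_pos: [0.4977, -0.2678, 0.029]
tool_rot: [-0.0, 0.697, 0.717, -0.0]
wrist_force: [-2.2, 3.2, 0.2]
width: 0.005
gripper_force: 1.3
```

Contact, at about 3 N. I'll carry on to the stop in smaller steps.

```bash
python3 -m crank '[[255,0,-0.7,0,0,0,0],[255,0,-0.7,0,0,0,0],[255,0,-0.6,0,0,0,0],[255,0,0,0,0,0,0],[255,0,0,0,0,0,0]]';  python3 -m crank '[[255,0,-0.3,0,0,0,0],[255,0,-0.3,0,0,0,0],[255,0,-0.2,0,0,0,0],[255,0,0,0,0,0,0],[255,0,0,0,0,0,0]]'
```

```text
time: 5.3
ee_pos: [0.4983, -0.2861, 0.0289]
tool_rot: [-0.0, 0.697, 0.717, 0.0]
wrist_force: [-2.2, 3.8, -0.3]
width: 0.006
gripper_force: 1.5
time: 5.72
ee_pos: [0.4987, -0.2938, 0.0292]
tool_rot: [0.0, 0.697, 0.717, 0.0]
wrist_force: [2.7, 4.5, -1.1]
width: 0.005
gripper_force: 2.0
```

```bash
python3 -m crank '[[255,0,-0.2,0,0,0,0],[255,0,-0.2,0,0,0,0],[255,0,0,0,0,0,0],[255,0,0,0,0,0,0],[255,0,0,0,0,0,0]]';  python3 -m crank '[[255,0,-0.2,0,0,0,0],[255,0,-0.2,0,0,0,0],[255,0,0,0,0,0,0],[255,0,0,0,0,0,0],[255,0,0,0,0,0,0]]'
```

```text
time: 6.13
ee_pos: [0.4995, -0.2972, 0.0293]
tool_rot: [0.001, 0.697, 0.717, 0.001]
wrist_force: [5.8, 5.9, -2.3]
width: 0.008
gripper_force: 3.5
time: 6.55
ee_pos: [0.5, -0.2995, 0.0292]
tool_rot: [-0.0, 0.696, 0.718, 0.002]
wrist_force: [8.1, 14.3, -0.6]
width: 0.006
gripper_force: 6.9
```

```bash
python3 -m crank '[[255,0,-0.2,0,0,0,0],[255,0,0,0,0,0,0],[255,0,0,0,0,0,0],[255,0,0,0,0,0,0],[255,0,0,0,0,0,0]]'
python3 - <<'E'
from h import *
s=snap("wrist"); np.save("w4.npy",s); cv2.imwrite("pics/w4.png",cv2.convertScaleAbs(s["color"],alpha=1.4))
E
```

```text
time: 6.97
ee_pos: [0.5, -0.2998, 0.0291]
tool_rot: [-0.001, 0.696, 0.718, 0.003]
wrist_force: [7.7, 19.9, 1.8]
width: 0.007
gripper_force: 10.2
```

The force jumped to 20 N with no more travel, at the predicted place (-0.300), so the lever is at its stop. I'll withdraw to the left, then go up.

```bash
python3 -m crank '[[255,0,1.5,0,0,0,0],[255,0,2,0,0,0,0],[255,0,2,0,0,0,0],[255,0,2,0,0,0,0],[255,0,1,0,0,0,0]]'; python3 -m crank '[[255,0,0,3,0,0,0],[255,0,0,4,0,0,0],[255,0,0,4,0,0,0],[255,0,2,4,0,0,0],[255,0,4,0,0,0,0]]'; python3 -m crank '[[0,0,4,0,0,0,0],[0,0,4,0,0,0,0],[0,0,4,0,0,0,0],[0,0,4,0,0,0,0],[0,0,0,0,0,0,0]]'
python3 - <<'E'
from h import *
t=snap("top"); np.save("t5.npy",t); s=snap("scene"); np.save("s5.npy",s)
for n,a,b,(y0,y1,x0,x1) in[("top",load("top0.npy"),t,(215,262,412,449)),("scene",load("scene0.npy"),s,(185,225,258,300))]:
    d=np.abs(a["color"][y0:y1,x0:x1].astype(int)-b["color"][y0:y1,x0:x1]).max(2); print(n,d.mean(),np.percentile(d,99),d.max(), np.argwhere(d>40)[:6].tolist())
E
```

```text
time: 7.43
ee_pos: [0.4983, -0.2177, 0.0293]
tool_rot: [0.0, 0.697, 0.718, -0.0]
wrist_force: [-0.3, 0.7, 0.1]
width: 0.007
gripper_force: 0.0
time: 7.85
ee_pos: [0.5026, -0.1655, 0.1864]
tool_rot: [0.008, 0.698, 0.716, 0.001]
wrist_force: [3.1, -0.2, 1.0]
width: 0.007
gripper_force: 0.0
time: 8.27
ee_pos: [0.4984, 0.0054, 0.177]
tool_rot: [0.0, 0.695, 0.719, 0.001]
wrist_force: [0.1, -1.1, -0.6]
width: 0.31
gripper_force: 0.0
top 4.411155836687752 10.0 12 []
scene 6.057142857142857 11.210000000000036 15 []
```

The lever is home again: both cameras match the opening pictures to within noise. Now over the bar and down, with the gripper open.

```bash
python3 -m crank '[[0,0.6,1,0,0,0,0],[0,0,0,0,0,0,0],[0,0,0,-2,0,0,0],[0,0,0,-2,0,0,0],[0,0,0,0,0,0,0]]'
python3 - <<'E'
from h import *
s=snap("wrist"); np.save("w6.npy",s)
img=s["color"]; hsv=cv2.cvtColor(img,cv2.COLOR_BGR2HSV)
# bar: dark saturated brown
m=cv2.inRange(hsv,(4,130,30),(16,255,130))
n,l,st,c=cv2.connectedComponentsWithStats(m)
for i in range(1,n):
    if st[i,4]>150: print(st[i],c[i].round(1),onz(s,*c[i],.092).round(4))
print(telemetry.get_state()["ee_pos"], telemetry.get_state()["width"])
cv2.imwrite("pics/w6.png",cv2.convertScaleAbs(img,alpha=1.4))
E
```

```text
time: 8.78
ee_pos: [0.502, 0.0086, 0.1322]
tool_rot: [-0.002, 0.698, 0.717, -0.002]
wrist_force: [-0.6, 0.5, -0.5]
width: 0.757
gripper_force: 0.0
[463 154  28 111 691] [476.8 208.1] [0.603  0.0395 0.092 ]
[ 313  172   22  130 2559] [323.1 235.8] [0.5066 0.0184 0.092 ]
[0.50263913 0.0087141  0.13406897] 0.8043329659546539
```

View pics/w6.png

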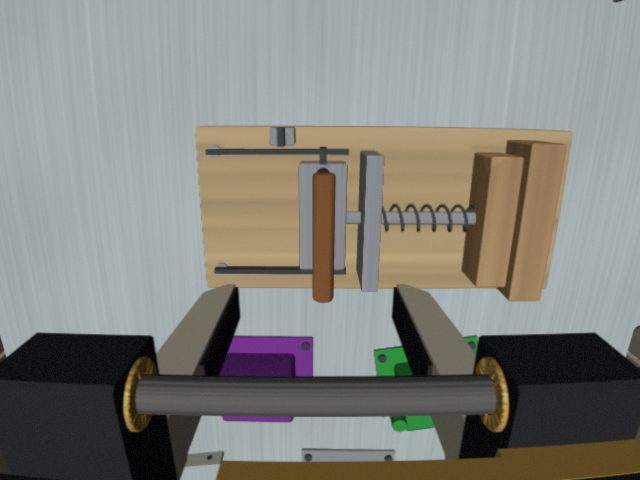

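The wrist view shows the bar from (323,172) to (323,302), the pointer fin's tip at (323,149), and the index block at (283,136) with its dark ridge at about (281,136). Next I'll measure the pull distance.

```bash
python3 - <<'E'
from h import *
w=load("w6.npy"); g=cv2.cvtColor(w["color"],cv2.COLOR_BGR2GRAY)
print(g[124:148:2,266:302:2]); print(g[144:172:3,312:336:2])
# board edges direction: bottom & top edge at z=.018
for e in[((200,127),(568,131)),((209,289),(545,289))]:
    a,b=[onz(w,*p,.018) for p in e]; print("yaw",np.arctan2(*(b-a)[[1,0]]))
m=onz(w,282,133,.048);p=onz(w,323,149,.048);print(m,p,p-m)
t=load("top0.npy")
E
python3 -m crank '[[0,0.3,0.6,-2,0,0,0],[0,0,0,-2,0,0,0],[0,0,0,-2,0,0,0],[0,0,0,-2,0,0,0],[0,0,0,-1.6,0,0,0]]'; python3 -m crank '[[0,0,0,0,0,0,0],[0,0,0,0,0,0,0],[0,0,0,0,0,0,0],[0,0,0,0,0,0,0],[0,0,0,0,0,0,0]]'
```

```text
[[122 124 121 122 123 125 125 123 123 126 122 123 123 123 122 122 125 123]
 [ 96  96  95  92  91  89  88  87  88  87  88  88  88  88  87  93  94  93]
 [112 111 100  97  97  78  46  48  46  38  97  95  98  97  61 107 111 113]
 [113 112 100 100  99  82  49  47  45  35 101 102  98 101  58 108 113 112]
 [114 113  98  98 100  84  48  47  47  39  98 102 101  98  60 108 114 113]
 [114 113 100  99  98  84  49  46  45  35  97 100 102  98  59 107 113 114]
 [113 111  99 100  98  83  47  46  46  35  95  99 101 102  60 107 113 113]
 [112 111  99  98  98  82  48  47  45  34  93  98  98 102  62 103 112 111]
 [112 110  96  98  99  86  49  46  47  32  92  97 100 101  63 103 112 111]
 [111 109  95 100  99  88  49  46  47  32  91  99  98 100  62 104 110 110]
 [110 110  96  95  96  84  48  46  45  33  88  94  94  95  90 110 109 111]
 [109 109 108 107 108 101  73  70  71  82 107 106 107 108 108 109 109 108]]
[[110 109 111 112 110 112 110 111 110 109 110 110]
 [106 107 106 104  52  41  42  70 106 106 107 107]
 [ 46  44  47  48  45  45  46  47  49  47  49  46]
 [ 48  52  52  51  45  44  44  45  51  51  50  51]
 [102 101 101  98  52  48  47  66 100 100 101 100]
 [101 101 102  98  53  45  45  63 100 101 101 102]
 [ 67  68  65  65  48  46  45  53  66  66  66  65]
 [101  99 100  97  93  92  91  88  96  97  99  99]
 [101 100  99  94  62  42  43  70  96  97  99  99]
 [101 101  86  31  28  29  30  26  42  93  99  98]]
yaw 0.02561840769981834
yaw 0.026545834577168814
[0.47629756 0.07956513 0.048     ] [0.50538785 0.06925554 0.048     ] [ 0.02909029 -0.0103096   0.        ]
time: 9.25
ee_pos: [0.5079, 0.0149, 0.0403]
tool_rot: [0.0, 0.697, 0.717, 0.0]
wrist_force: [0.6, -0.0, -0.8]
width: 0.999
gripper_force: 0.0
time: 9.67
ee_pos: [0.5087, 0.0156, 0.042]
tool_rot: [0.001, 0.697, 0.717, 0.001]
wrist_force: [0.9, -0.1, -0.2]
width: 0.999
gripper_force: 0.0
```

```bash
python3 -m crank '[[0,-0.2,0,0,0,0,0],[255,0,0,0,0,0,0],[255,0,0,0,0,0,0],[255,0,0,0,0,0,0],[255,0,0,0,0,0,0]]' 40; python3 -m crank '[[255,0,0,0,0,0,0],[255,0,0,0,0,0,0],[255,0,0,0,0,0,0],[255,0,0,0,0,0,0],[255,0,0,0,0,0,0]]';python3 -m crank '[[255,0,0,0,0,0,0],[255,0,0,0,0,0,0],[255,0,0,0,0,0,0],[255,0,0,0,0,0,0],[255,0,0,0,0,0,0]]'
```

```text
time: 10.08
ee_pos: [0.5053, 0.0158, 0.0404]
tool_rot: [0.0, 0.697, 0.717, 0.0]
wrist_force: [-0.2, 0.4, 0.3]
width: 0.762
gripper_force: 0.0
time: 10.5
ee_pos: [0.5053, 0.0158, 0.0403]
tool_rot: [-0.0, 0.697, 0.717, -0.0]
wrist_force: [0.5, 1.2, -0.1]
width: 0.402
gripper_force: 0.0
time: 10.92
ee_pos: [0.5061, 0.0158, 0.0404]
tool_rot: [0.001, 0.697, 0.717, 0.001]
wrist_force: [5.2, 0.5, -4.3]
width: 0.141
gripper_force: 40.0
```

The bar is gripped: 13 mm opening at 40 N. I'll pull most of the way, then measure.

```bash
python3 -m crank '[[255,-0.7,-0.02,0,0,0,0],[255,-0.7,-0.02,0,0,0,0],[255,-0.7,-0.02,0,0,0,0],[255,-0.6,-0.01,0,0,0,0],[255,0,0,0,0,0,0]]'; python3 -m crank '[[255,0,0,0,0,0,0],[255,0,0,0,0,0,0],[255,0,0,0,0,0,0],[255,0,0,0,0,0,0],[255,0,0,0,0,0,0]]'
cat > m.py <<'E'
from h import *
import sys
w=snap("wrist"); np.save(sys.argv[1],w); g=cv2.cvtColor(w["color"],cv2.COLOR_BGR2GRAY)
f=240/np.tan(np.radians(w["fovy"])/2);M=np.linalg.inv(w["cam_to_world"])
def pr(p):
    q=M@np.r_[p,1]; x,y=q[0]/-q[2],-q[1]/-q[2]; k=1+w["k1"]*(x*x+y*y); return np.array([w["cx"]+f*k*x,w["cy"]+f*k*y])
e=telemetry.get_state()["ee_pos"]
print("ridge px",pr([.475,.0795,.048]),"ptr px",pr([e[0],e[1]+.053,.048]),e)
u,v=pr([.475,.0795,.048]).astype(int)
print(u-22,v-18); print(g[v-18:v+50:3,u-22:u+30:2])
E
python3 m.py w7.npy
```

```text
time: 11.33
ee_pos: [0.4789, 0.0152, 0.0404]
tool_rot: [0.001, 0.697, 0.717, 0.001]
wrist_force: [7.7, 0.7, -8.4]
width: 0.14
gripper_force: 40.0
time: 11.75
ee_pos: [0.4796, 0.0152, 0.0404]
tool_rot: [0.001, 0.697, 0.717, 0.001]
wrist_force: [8.4, 0.7, -6.6]
width: 0.137
gripper_force: 40.0
ridge px [309.24686174 155.65976451] ptr px [318.16495102 179.21805032] [0.47966721 0.01517644 0.04040979]
287 137
[[133 132 133 134 135 137 137 134 132 132 135 135 133 133 134 133 133 132
  132 134 134 134 134 135 135 136]
 [127 128 129 129 128 131 131 129 128 126 128 129 126 126 129 128 128 127
  128 134 134 133 133 135 134 134]
 [102 103 103 101  91  91  90  89  89  89  89  89  92  92  93  93  92  93
   92  96  99  98  98  99  98  96]
 [121 121 120 105  87  88  89  90  89  57  52  51  52  55  87  89  89  89
   88  89 118 120 121 120 121 121]
 [121 122 121 105 107 107 108 106 103  55  49  50  49  54 105 111 109 106
  108 108  89 122 121 122 122 122]
 [122 123 120 104 106 106 107 107 103  56  52  50  50  54 100 110 110 109
  105 107  87 123 123 122 122 122]
 [122 121 120 104 106 105 106 107 104 
[... 1115 characters left out ...]
51  51  92
  109 109 109 110 109 108 109 108]
 [111 112 110 112 112 112 110 112 112 111 111 111  77  52  51  52  51  94
  111 111 110 111 110 111 111 111]
 [ 82  80  78  79  78  78  79  80  80  79  80  79  62  51  52  51  52  74
   84  83  83  84  84  84  83  85]
 [ 68  69  69  69  70  70  69  70  70  69  72  72  59  51  53  52  51  62
   70  68  70  69  68  67  68  69]
 [ 95  95  93  93  90  92  95  96  94  94  93  88  68  52  53  51  51  76
   88  87  88  91  92  90  89  90]
 [110 107 108 106 106 106 110 108 109 109 106 106  89  86  88  87  87  99
  104 104 106 109 108 107 105 105]
 [109 106 107 106 105 106 111 110 108 109 106 106 100  74  65  64  90 101
  104 106 106 107 107 107 106 106]]
```

```bash
cat > d.py <<'E'
from h import *
import sys
w=load(sys.argv[1]); g=cv2.cvtColor(w["color"],cv2.COLOR_BGR2GRAY).astype(float)
def cen(r0,r1,c0,c1):
    p=g[r0:r1,c0:c1].mean(0); p=np.clip((np.median(p)-p)-8,0,45); x=np.arange(c0,c1); h=p.max()/2
    i=np.where(p>h)[0]; a,b=i[0],i[-1]
    l=x[a]-(p[a]-h)/(p[a]-p[a-1]); q=x[b]+(p[b]-h)/(p[b]-p[b+1]); return l,q,(l+q)/2
R=cen(*map(int,sys.argv[2:6])); P=cen(*map(int,sys.argv[6:10])); print(R,P)
m=onz(w,R[2],(int(sys.argv[2])+int(sys.argv[3]))/2,.048); p=onz(w,P[2],(int(sys.argv[6])+int(sys.argv[7]))/2,.048)
for yaw in(.02,.026,.03): print("ptr still ahead of mark, mm",1000*np.dot((p-m)[:2],[np.cos(yaw),np.sin(yaw)]))
print(m,p)
E
python3 d.py w7.npy 152 166 296 322 185 188 296 336; python3 d.py w7.npy 152 166 296 322 193 197 296 336
```

```text
(np.float64(304.1095890410959), np.float64(314.1943734015345), np.float64(309.15198122131517)) (np.float64(310.88235294117646), np.float64(320.625), np.float64(315.75367647058823))
ptr still ahead of mark, mm 3.3270890910639923
ptr still ahead of mark, mm 3.2464435580737727
ptr still ahead of mark, mm 3.1926147613512033
[0.4749945  0.07789531 0.048     ] [0.47858953 0.06453351 0.048     ]
(np.float64(304.1095890410959), np.float64(314.1943734015345), np.float64(309.15198122131517)) (np.float64(311.35714285714283), np.float64(320.3529411764706), np.float64(315.8550420168067))
ptr still ahead of mark, mm 3.4177002351256043
ptr still ahead of mark, mm 3.311509306985369
ptr still ahead of mark, mm 3.2406488887471725
[0.4749945  0.07789531 0.048     ] [0.47876526 0.06027886 0.048     ]
```

About 3.3 mm remain.

```bash
python3 -m crank '[[255,-0.17,0,0,0,0,0],[255,-0.16,-0.01,0,0,0,0],[255,0,0,0,0,0,0],[255,0,0,0,0,0,0],[255,0,0,0,0,0,0]]'; python3 -m crank '[[255,0,0,0,0,0,0],[255,0,0,0,0,0,0],[255,0,0,0,0,0,0],[255,0,0,0,0,0,0],[255,0,0,0,0,0,0]]'; python3 m.py w8.npy | head -2; python3 d.py w8.npy 152 166 300 330 185 188 296 336
```

```text
time: 12.22
ee_pos: [0.4764, 0.0151, 0.0404]
tool_rot: [0.001, 0.697, 0.717, 0.001]
wrist_force: [9.0, 0.9, -8.1]
width: 0.137
gripper_force: 40.0
time: 12.63
ee_pos: [0.4764, 0.0151, 0.0404]
tool_rot: [0.001, 0.697, 0.717, 0.001]
wrist_force: [8.8, 0.6, -6.8]
width: 0.14
gripper_force: 40.0
ridge px [315.9171497  155.69044717] ptr px [318.0976871 179.1689316] [0.47640843 0.0151211  0.04038363]
293 137
(np.float64(310.7241379310345), np.float64(320.86376811594204), np.float64(315.79395302348826)) (np.float64(310.88235294117646), np.float64(320.61538461538464), np.float64(315.74886877828055))
ptr still ahead of mark, mm 0.10576327263340056
ptr still ahead of mark, mm 0.025003403327243125
ptr still ahead of mark, mm -0.028837189078414788
[0.47498732 0.07790973 0.048     ] [0.47536224 0.0644548  0.048     ]
```

```bash
python3 -c "
from station import ticket; print(ticket.hand_in())"
```

```text
the job is handed in; nothing more can be done
None
```

The tally lever was swung to its stop and sprang fully back, and the jaw is held by its pull bar with the pointer within about 0.1 mm of the ridge; the job was handed in at about 12.7 s, but no verdict came back.

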